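# Move the samples on: hotplate, balance and tray

## Robot

A 6-joint arm with a two-finger parallel gripper is mounted at the origin on the work surface. World frame = base frame: x ahead of the robot, y to its left, z up, the work surface at z = 0. Lengths are in mm, angles in rad, forces in N, time in s.
With the tool pointing down it reaches from about 275 to 975 mm from the base axis. Payload 8.4 kg.
Tool frame: the origin (TCP) lies at the very end of the fingers, on their centre line; the grasp point (between the pads) lies 19 mm behind it (arm.hold_point_z is the distance from the TCP to the grasp point, in mm); z points along the fingers, y is the line along which they close (so a half turn about z gives the same grasp; the last joint's range is limited). The gripper opens to 92 mm and grips with 3 to 60 N. Pads are 20 mm wide; open, the fingers measure 128 mm over their backs; the gripper's body (75 mm by 189 mm) begins 69 mm behind the grasp point.
Start: joints at [-1.319, 0.353, 1.633, -0, 1.155, -0.002], TCP at [156.926, -604.981, 214.583] pointing down, gripper open.
Joint ranges: [-2.63, 2.63], [-0.92, 2.1], [0.06, 2.66], [-1.3, 4.44], [0, 2.69], [-3.02, 3.02]. Speed limits (rad/s): [2.22, 2.22, 2.79, 3.14, 3.14, 3.14].

## Interface

Orientations are given as a 3x3 rotation matrix whose columns are the frame's x, y, z axes.
In Python, from rig import arm gives the robot as it stands.
- The arm moves only by the shell command python3 shift.py [OPENING], which reads ROWS from standard input. ROWS is a JSON list of rows, 1 to 12 of them, each an object with the fields x, y, z (the shift in mm), twist (a turn about the tool's z in rad); a field left out counts as zero; each row shifts and turns the commanded pose from where the row before left it, along the tool's axes as they then stand; what a row does not reach is not made up. A row lasts 1/12 s, in which the tool goes at most 41.7 mm and 0.125 rad, less where a joint would pass 70% of its speed; a pose out of reach is approached as far as the arm can. OPENING is the finger opening in mm, set as the command begins (- or left out keeps the last). The fingers move at their own pace and stop on an object; the grip force is fixed at half the most. Time passes only in rows, so rows that do not move let the fingers close. It prints the time, the measured TCP pose, the force, the opening and the grip force at its end. Input that does not fit is refused with a message, and nothing moves.
- arm.sense(): the state, without advancing time (a new reading comes with each control period).
- arm.grab_frame(name): name is "scene" or "top" or "wrist"; returns the picture (420x560x3 uint8, red, green, blue); there is no depth.
- arm.calibration(name): a dict with "camera_matrix" (3x3 intrinsics, pixels), "R" (3x3) and "t" (3): a world point X has camera coordinates R X + t. Camera axes: x right, y down, z forward; pixel columns grow to the right and rows downward; lengths in mm; the calibration is good to about 2 mm. A picture is of the moment at which its call begins: read the wrist's pose just before it. calibration takes no time and is no camera call; for the wrist camera it gives the pose at the moment of the call.
- arm.finish_job(): hands the job in; it is judged then, once.
The state is a dict: "t": time; "joint_positions": joint angles; "dq": joint speeds; "effort": joint torques, N m; "ee_pos": TCP position; "orientation": TCP orientation; "ft_force": force on the tool from outside, world axes, zero at the start; "ft_torque": the same for the moment, N m; "grip_width": finger opening in mm; "grasp_force": force on a finger pad.
Only numpy, scipy, OpenCV 4.12 (cv2) and the standard library are available. Lean on these libraries where they do the work, as an engineer would, in place of code of your own. Each camera call takes 0.05 s, during which the arm holds its last target. There are 200 camera calls.

## Task

The steel beaker on the hotplate is done: stand it on the round cork mat to clear the plate. Pull the rubber bung out of the flask on the balance and leave it in the white dish before the flask goes on the heat, set the open flask on the hotplate, move the amber jar from the steel tray to the balance pan, and then stand the beaker in the tray where the jar was. Stand each vessel in the middle of its plate, pan, mat or tray, keep them all upright, and leave the reagent bottle undisturbed.

Things in the scene. Friction and masses are not known exactly. Their poses are not given: they have to be found in the camera images.
- beaker: Stainless steel beaker, open, a plain upright cylinder 64 mm in outside diameter and 92 mm tall, wall 2 mm, about 0.15 kg. Starts on the hotplate. Origin at the centre of its underside, z up.
- flask: Clear glass conical (Erlenmeyer) flask, 140 mm tall, about 0.16 kg: base 82 mm in diameter, cone narrowing to a straight neck 36 mm in outside diameter that runs from 100 mm to 140 mm above the underside (mouth 29 mm inside). Grip it by the neck. Starts on the balance with the bung in its mouth. Origin at the centre of its underside, z up.
- bung: Dark rubber bung, solid, tapered: 38 mm tall, 25 mm wide at its narrow lower end, 34 mm at its top (32 mm where gripped), 0.03 kg. Sits by its taper in the flask's mouth, not stuck, 22 mm standing above it; easing it side to side while lifting frees it. Grip the part above the mouth with the fingertips. It can stand on its narrow end. Origin at the centre of the narrow end, z to the wide end.
- jar: Amber glass jar with a white screw cap, closed: body 60 mm in diameter up to 66 mm above its underside, cap 50 mm in diameter, 95 mm tall in all, about 0.2 kg. Starts in the steel tray. Origin at the centre of its underside, z up.
- hotplate: Hotplate stirrer, white housing 245 x 160 mm with control knobs at its +x end, fixed. Its round aluminium plate is 135 mm in diameter, top face 85 mm above the table. Origin on the plate's vertical axis, at table height; the housing reaches 80 mm to -x and 165 mm to +x of it.
- balance: Top-loading balance, white housing 245 x 170 mm with display at its +x end, fixed. Its round steel pan is 130 mm in diameter, top face 60 mm above the table; the display panel is no higher than the pan. Origin on the pan's vertical axis, at table height; the housing reaches 80 mm to -x and 165 mm to +x of it.
- mat: Round cork mat 120 mm in diameter and 10 mm thick, empty at the start, fixed. Origin at the centre of its underside, at table height (top face 10 mm above).
- tray: Square shallow steel tray, 125 mm a side outside, rim 14 mm high, floor 2 mm thick, fixed. Holds the jar at the start. Origin at the centre of its underside, at table height.
- dish: Round white porcelain dish, 100 mm in diameter at the rim, 15 mm high, floor 3 mm thick, fixed, empty at the start. Origin at the centre of its underside, at table height.
- bottle: White plastic reagent bottle with black cap, 72 mm in diameter, 165 mm tall, 0.45 kg: a bystander standing among the places (a twin of it and other glassware stand farther out). Origin at the centre of its underside.

How it is judged:
By the outcome, as a careful person would: the job done as asked, in the order asked, and still so for the second after the job is handed in, with the robot touching nothing.
It also fails if it takes over 122 s, if anything falls off the work surface, if the arm or the gripper's body presses on something with over 40 N, if the wrist force passes 120 N, or if a joint passes its speed limit or range.

## Working session

There is one attempt and no reset: what is moved stays moved. The work goes in short steps, Python scripts to look and compute and a shell command to move; the robot and the scene stay as the last step left them, time stands still between calls to the robot, and variables do not carry over. Pictures are saved under pics/ and viewed, at most 14 in all, crops included, and the job is handed in when it is done.

```bash
ls; mkdir -p pics
python3 - <<'E'
from rig import arm
import cv2
for n in("scene","top"):
    cv2.imwrite(f"pics/{n}0.png",arm.grab_frame(n)[:,:,::-1])
    c=arm.calibration(n);print(n,c)
s=arm.sense();print(s['orientation'],s['ee_pos'],s['t'],s['grip_width'])
E
```

```text
pics
rig.py
shift.py
scene {'camera_matrix': array([[450.59023836,   0.        , 276.80549182],
       [  0.        , 450.59023836, 211.49191221],
       [  0.        ,   0.        ,   1.        ]]), 'R': array([[ 0.78203173,  0.62323636,  0.00167622],
       [ 0.48390611, -0.60550199, -0.63182451],
       [-0.39276105,  0.49491795, -0.77510966]]), 't': array([-414.51454628, -166.38630679, 1220.55791785])}
top {'camera_matrix': array([[507.9938249 ,   0.        , 282.15237028],
       [  0.        , 507.9938249 , 206.20755046],
       [  0.        ,   0.        ,   1.        ]]), 'R': array([[ 0.0198389 , -0.99978996,  0.00514389],
       [-0.99159554, -0.02033366, -0.12776862],
       [ 0.12784638, -0.00256587, -0.99179066]]), 't': array([ -13.58204895,  552.2555955 , 1108.2332457 ])}
[[ 9.67963341e-01  2.51091372e-01 -3.05119438e-04]
 [ 2.51091557e-01 -9.67962606e-01  1.19286253e-03]
 [ 4.17328087e-06 -1.23126011e-03 -9.99999242e-01]] [ 156.81661185 -604.55057375  213.94055132] 0.1 92.05899703988494
```
View pics/scene0.png

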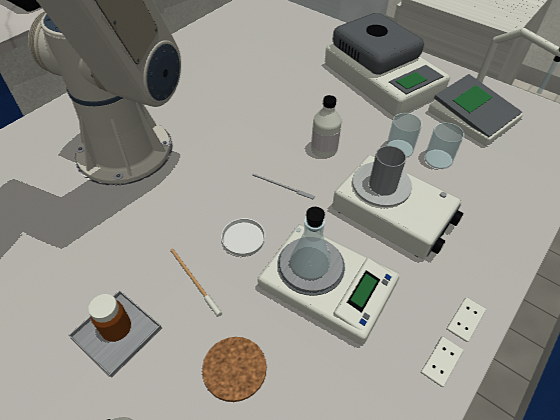

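View pics/top0.png

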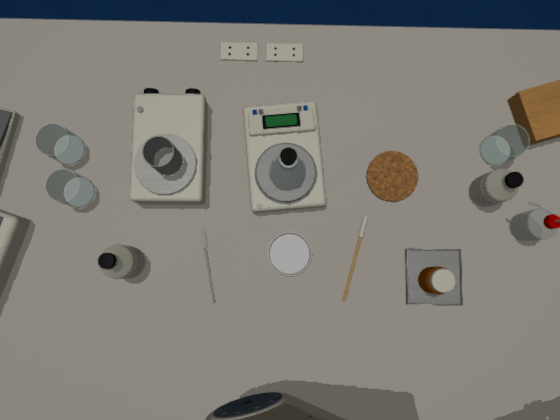

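The scene and top views show everything: in the top view the beaker is at about (163,155) on the hotplate, the bung at (289,157) above the pan at (286,172), the mat at (392,176), the dish at (290,254), the jar cap at (443,281) in the tray at (434,277), and the bottle at (115,262). I'll enlarge a crop for the masks.

Create h.py:
```python
import numpy as np,cv2
from rig import arm
def unproj(c,uv,z):
    K,R,t=c["camera_matrix"],c["R"],c["t"]
    uv=np.asarray(uv,float).reshape(-1,2)
    d=(np.linalg.inv(K)@np.c_[uv,np.ones(len(uv))].T).T@R
    o=-R.T@t
    return o+d*((z-o[2])/d[:,2])[:,None]
def circ(c,mask,z,off=(0,0)):
    cs,_=cv2.findContours(mask.astype(np.uint8),cv2.RETR_EXTERNAL,cv2.CHAIN_APPROX_NONE)
    k=max(cs,key=cv2.contourArea).reshape(-1,2)+np.array(off)
    p=unproj(c,k,z)[:,:2].astype(np.float32)
    (x,y),r=cv2.minEnclosingCircle(p)
    m=cv2.moments(p.reshape(-1,1,2))
    return np.round([x,y,2*r,m['m10']/m['m00'],m['m01']/m['m00']],1)
def proj(c,X):
    p=c["camera_matrix"]@(c["R"]@np.asarray(X,float)+c["t"]);return p[:2]/p[2]
```

Run:
```python
import cv2,numpy as np
im=cv2.imread('pics/top0.png')
cv2.imwrite('pics/crop1.png',cv2.resize(im[90:215,130:325],None,fx=4,fy=4,interpolation=cv2.INTER_NEAREST))
for v,u0,u1 in((170,128,208),(172,240,330),(190,255,320),(254,265,315),(281,400,468)): print(v,u0,[int(a) for a in im[v,u0:u1:2].mean(1)])
hsv=cv2.cvtColor(im,cv2.COLOR_BGR2HSV)
for p in((176,392),(281,443),(281,426),(157,289),(300,340)):print(p,im[p],hsv[p])
```

```text
170 128 [135, 139, 151, 152, 145, 145, 145, 145, 146, 145, 146, 145, 145, 146, 106, 55, 55, 55, 55, 55, 56, 55, 54, 54, 54, 78, 99, 99, 100, 121, 147, 147, 147, 130, 134, 160, 143, 101, 73, 86]
172 240 [136, 136, 136, 136, 121, 153, 160, 144, 107, 129, 130, 130, 130, 130, 125, 102, 96, 97, 95, 95, 94, 94, 94, 92, 92, 91, 90, 90, 89, 89, 89, 89, 88, 126, 130, 130, 129, 120, 100, 158, 155, 124, 136, 136, 136]
190 255 [161, 160, 151, 98, 109, 129, 129, 128, 129, 129, 129, 130, 130, 114, 104, 101, 101, 101, 115, 130, 129, 128, 128, 128, 128, 128, 122, 74, 125, 159, 159, 159, 158]
254 265 [135, 146, 121, 165, 164, 165, 165, 164, 165, 165, 165, 165, 165, 164, 164, 165, 164, 164, 165, 164, 165, 164, 131, 133, 135]
281 400 [135, 135, 135, 78, 111, 120, 121, 120, 120, 56, 27, 28, 29, 41, 44, 78, 140, 157, 156, 156, 156, 155, 155, 154, 155, 154, 153, 148, 117, 117, 63, 125, 135, 135]
(176, 392) [ 54  92 126] [ 16 146 126]
(281, 443) [146 160 161] [ 28  24 161]
(281, 426) [ 2 42 81] [ 15 249  81]
(157, 289) [19 18 20] [165  26  20]
(300, 340) [128 137 141] [ 21  24 141]
```

View pics/crop1.png

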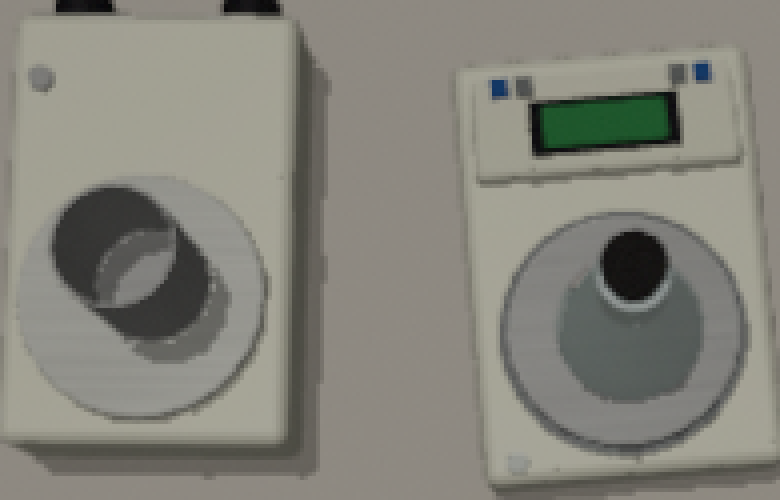

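The crop shows the plate ring at crop (140,297), and the beaker rim around (115,245) with its base around (150,290). The pan ring is at (622,330) and the bung top at (635,262).

```bash
cat > m.py <<'E'
from h import *
from scipy.optimize import least_squares
im=cv2.imread('pics/top0.png').astype(int); c=arm.calibration('top')
B,G,R=im[...,0],im[...,1],im[...,2]; mean=im.mean(2)
def roi(m,u0,u1,v0,v1):
    o=np.zeros(m.shape,np.uint8);o[v0:v1,u0:u1]=m[v0:v1,u0:u1];return o
print('vals',im[185,150],im[120,170],im[190,265],im[150,260], im[110,255])
neutral=(R-B<9)
op=lambda m:cv2.morphologyEx(m,cv2.MORPH_OPEN,np.ones((3,3),np.uint8))
print('plate',circ(c,op(roi(neutral,130,200,128,200)),85))
print('pan',circ(c,op(roi(neutral,252,320,140,207)),60))
hsv=cv2.cvtColor(im.astype(np.uint8),cv2.COLOR_BGR2HSV)
print('mat',circ(c,roi((hsv[...,1]>90),360,425,145,210),10))
print('dish',circ(c,op(roi(mean>150,260,320,228,282)),10))
print('dishrim',circ(c,op(roi(abs(mean-136)>8,262,318,228,282)),15))
print('bung',circ(c,roi(mean<60,275,305,140,170),222))
print('cap',circ(c,op(roi(mean>145,425,460,265,297)),97))
print('tray',circ(c,op(roi(neutral,395,475,240,315)),7))
def fit(mask,z,r,top,name):
    cs,_=cv2.findContours(mask,cv2.RETR_EXTERNAL,cv2.CHAIN_APPROX_NONE)
    k=cv2.convexHull(max(cs,key=cv2.contourArea)).reshape(-1,2).astype(float)
    ctr=k.mean(0);o=-c['R'].T@c['t']; w=unproj(c,[ctr],z)[0]
    d=proj(c,w+[0,0,20])-proj(c,w); s=(k-ctr)@d/np.linalg.norm(d)
    k=k[(s>4) if top else (s<-4)]
    p=unproj(c,k,z)[:,:2]
    f=least_squares(lambda q:np.hypot(*(p-q[:2]).T)-q[2],[*p.mean(0),r])
    print(name,f.x.round(1),len(p))
m=roi(mean<90,138,190,130,178)
fit(op(m),177,32,True,'beaker rim')
m2=roi(mean<62,138,190,130,178);fit(op(m2),85,32,False,'beaker base')
m=roi((hsv[...,1]>150)|(mean>145),410,460,255,300);fit(op(m),2,30,False,'jar base')
# flask base
print('bottle cap',circ(c,roi(mean<50,95,125,245,275),165))
E
python3 m.py
```

```text
vals [140 146 146] [147 161 162] [127 130 131] [150 163 165] [101  57  22]
plate [634.1 254.2 134.5 633.9 254.3]
pan [624.3  -7.9 138.4 624.4  -8. ]
mat [ 632.5 -255.5  119.4  632.5 -255.8]
dish [447.9 -20.2  88.7 447.9 -20.4]
dishrim [446.4 -22.3  99.8 447.5 -20.4]
bung [625.1 -11.2  33.2 625.4 -11.3]
cap [ 395.  -342.6   46.3  395.2 -342.7]
tray [ 403.2 -349.3  176.1  402.7 -349.4]
beaker rim [640.5 248.7  29.4] 7
beaker base [676.2 286.5  39.2] 4
jar base [ 394.1 -372.4   24.6] 7
bottle cap [421.4 339.6  35.4 421.4 339.4]
```

```bash
cat > go.py <<'E'
import sys
from h import *
s=arm.sense();d=s['orientation'].T@(np.array([float(a) for a in sys.argv[1:4]])-s['ee_pos'])
print('dtool',d.round(1),'ee',s['ee_pos'].round(1),'j',s['joint_positions'].round(2))
E
python3 - <<'E'
from h import *
from scipy.optimize import least_squares
def arc(name,mask,z,r,top,cut):
    c=arm.calibration(name)
    cs,_=cv2.findContours(mask,cv2.RETR_EXTERNAL,cv2.CHAIN_APPROX_NONE)
    k=max(cs,key=cv2.contourArea).reshape(-1,2).astype(float);ctr=k.mean(0)
    w=unproj(c,[ctr],z)[0];d=proj(c,w+[0,0,20])-proj(c,w);s=(k-ctr)@d/np.linalg.norm(d)
    k=k[s>cut] if top else k[s<-cut]
    p=unproj(c,k,z)[:,:2]
    f=least_squares(lambda q:np.hypot(*(p-q[:2]).T)-r,p.mean(0));print(name,z,f.x.round(1),len(p),np.abs(f.fun).mean().round(1))
for n,(u0,u1,v0,v1) in(('top',(138,190,130,178)),('scene',(365,412,142,202))):
    im=cv2.imread(f'pics/{n}0.png').mean(2);m=np.zeros(im.shape,np.uint8)
    m[v0:v1,u0:u1]=im[v0:v1,u0:u1]<(90 if n=='top' else 85)
    arc(n,m,177,31,True,6); 
    if n=='scene': print([int(a) for a in im[180,360:415:2]],[int(a) for a in im[140:205:2,388]])
    arc(n,m,85,31,False,10)
E
python3 go.py 640 250 280
```

```text
top 177 [638.5 246.6] 42 0.8
top 85 [641.  249.3] 36 0.7
scene 177 [642.  245.1] 63 1.9
[170, 174, 100, 107, 110, 62, 62, 62, 64, 65, 64, 66, 70, 68, 68, 67, 70, 70, 69, 57, 175, 172, 174, 174, 173, 180, 204, 202] [116, 108, 160, 91, 67, 69, 68, 68, 66, 68, 68, 68, 64, 60, 69, 66, 68, 68, 69, 70, 68, 68, 69, 69, 69, 71, 73, 61, 178, 167, 174, 173, 188]
scene 85 [638.7 250.9] 46 1.0
dtool [ 682.3 -705.9  -65.2] ee [ 156.8 -604.6  213.9] j [-1.32  0.35  1.63  0.    1.16 -0.  ]
```

```bash
echo '[{"x": 28,"y": -29,"z": -6},{"x": 28,"y": -29,"z": -6},{"x": 28,"y": -29,"z": -6},{"x": 28,"y": -29,"z": -6},{"x": 28,"y": -29,"z": -6},{"x": 28,"y": -29,"z": -6},{"x": 28,"y": -29,"z": -6},{"x": 28,"y": -29,"z": -6},{"x": 28,"y": -29,"z": -6},{"x": 28,"y": -29,"z": -6},{"x": 28,"y": -29,"z": -5},{"x": 28,"y": -29}]' | python3 shift.py 92
echo '[{"x": 28,"y": -29},{"x": 28,"y": -29},{"x": 28,"y": -29},{"x": 28,"y": -29},{"x": 28,"y": -29},{"x": 28,"y": -29},{"x": 28,"y": -29},{"x": 28,"y": -29},{"x": 28,"y": -29},{"x": 28,"y": -29},{"x": 28,"y": -29},{}]' | python3 shift.py
echo '[{},{},{}]' | python3 shift.py
python3 go.py 640 248 280
```

```text
t: 1.1
ee_pos: [395.6, -182.1, 280.6]
orientation: [[0.968, 0.251, 0.002], [0.251, -0.968, -0.001], [0.001, 0.001, -1.0]]
ft_force: [1.4, -0.3, 0.7]
grip_width: 91.9
grasp_force: 0.0
t: 2.1
ee_pos: [615.0, 208.1, 278.4]
orientation: [[0.967, 0.254, 0.0], [0.254, -0.967, 0.002], [0.001, -0.002, -1.0]]
ft_force: [-1.5, -0.5, -0.2]
grip_width: 92.1
grasp_force: 0.0
t: 2.35
ee_pos: [612.2, 201.3, 279.4]
orientation: [[0.968, 0.25, -0.001], [0.25, -0.968, -0.001], [-0.001, 0.0, -1.0]]
ft_force: [0.0, 0.1, 0.3]
grip_width: 92.2
grasp_force: 0.0
dtool [ 38.6 -38.3  -0.6] ee [612.2 201.3 279.4] j [ 0.32  0.33  1.52 -0.    1.29  1.63]
```

```bash
echo '[{"x": 19.3,"y": -19},{"x": 19.3,"y": -19},{},{},{"z": 20},{"z": 30},{"z": 30},{"z": 30},{"z": 25},{"z": 14},{},{}]' | python3 shift.py
python3 go.py 640 248 130
python3 - <<'E'
from h import *
cv2.imwrite('pics/w1.png',arm.grab_frame('wrist')[:,:,::-1])
E
```

```text
t: 3.35
ee_pos: [640.5, 247.9, 131.0]
orientation: [[0.968, 0.25, -0.0], [0.25, -0.968, -0.0], [-0.001, 0.0, -1.0]]
ft_force: [-0.2, -0.2, -0.3]
grip_width: 91.9
grasp_force: 0.0
dtool [-0.5 -0.2  1. ] ee [640.5 247.9 131. ] j [ 0.37  0.53  1.56 -0.    1.06  1.69]
```

View pics/w1.png

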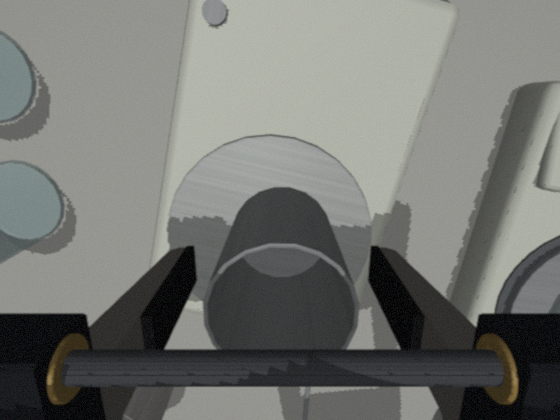

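The wrist view shows the beaker rim (205–357, 245–350) centred between the open fingers. Closing on it.

```bash
echo '[{},{},{},{},{},{},{},{}]' | python3 shift.py 0
echo '[{"z": -10},{"z": -25},{"z": -30},{"z": -30},{"z": -30},{"z": -30},{"z": -15},{},{}]' | python3 shift.py
python3 go.py 632.5 -255.5 300
```

```text
t: 4.07
ee_pos: [641.0, 249.0, 131.3]
orientation: [[0.968, 0.251, 0.001], [0.251, -0.968, 0.0], [0.001, -0.0, -1.0]]
ft_force: [-0.8, -1.0, 6.9]
grip_width: 63.9
grasp_force: 30.0
t: 4.82
ee_pos: [640.7, 248.9, 301.0]
orientation: [[0.968, 0.251, 0.001], [0.251, -0.968, 0.0], [0.001, -0.0, -1.0]]
ft_force: [-0.1, -0.4, -1.6]
grip_width: 64.1
grasp_force: 30.0
dtool [-134.6  486.1    0.8] ee [640.7 248.9 301. ] j [ 0.37  0.39  1.39 -0.    1.36  1.69]
```

```bash
echo '[{"x": -4,"y": 15},{"x": -7,"y": 25},{"x": -10,"y": 35},{"x": -10,"y": 35},{"x": -10,"y": 35},{"x": -10,"y": 35},{"x": -10,"y": 35},{"x": -10,"y": 35},{"x": -10,"y": 35},{"x": -10,"y": 35},{"x": -10,"y": 35},{"x": -10,"y": 35}]' | python3 shift.py
echo '[{"x": -10,"y": 35},{"x": -8,"y": 30},{"x": -7,"y": 25},{},{},{},{}]' | python3 shift.py
python3 go.py 632.5 -255.5 57
```

```text
t: 5.82
ee_pos: [629.2, -158.8, 298.2]
orientation: [[0.968, 0.251, -0.004], [0.251, -0.968, 0.001], [-0.003, -0.002, -1.0]]
ft_force: [0.6, 0.6, -2.0]
grip_width: 63.9
grasp_force: 30.0
t: 6.4
ee_pos: [629.0, -249.0, 299.6]
orientation: [[0.968, 0.252, -0.002], [0.252, -0.968, 0.001], [-0.001, -0.001, -1.0]]
ft_force: [-0.7, 0.7, -1.1]
grip_width: 63.9
grasp_force: 30.0
dtool [  2.1   7.5 242.6] ee [ 629.  -249.   299.6] j [-0.38  0.37  1.42  0.    1.35  0.94]
```

```bash
echo '[{"x": 2,"y": 7.5,"z": 15},{"z": 30},{"z": 35},{"z": 35},{"z": 35},{"z": 35},{"z": 25},{"z": 15},{"z": 7},{"z": 5},{},{}]' | python3 shift.py
echo '[{"z": 2},{"z": 2},{"z": 2},{},{}]' | python3 shift.py
python3 go.py 632.5 -255.5 56
```

```text
t: 7.4
ee_pos: [634.0, -256.8, 64.4]
orientation: [[0.968, 0.252, 0.001], [0.252, -0.968, -0.001], [0.001, 0.001, -1.0]]
ft_force: [0.3, 0.3, -1.0]
grip_width: 63.7
grasp_force: 30.0
t: 7.82
ee_pos: [633.3, -256.7, 57.7]
orientation: [[0.968, 0.251, 0.0], [0.251, -0.968, -0.0], [0.0, 0.0, -1.0]]
ft_force: [1.1, 0.4, -2.4]
grip_width: 64.1
grasp_force: 30.0
dtool [-0.5 -1.4  1.7] ee [ 633.3 -256.7   57.7] j [-0.39  0.61  1.61  0.    0.93  0.93]
```

```bash
echo '[{"y": -1,"z": 1},{"z": 1},{},{}]' | python3 shift.py
echo '[{},{},{},{},{}]' | python3 shift.py 92
echo '[{"z": -10},{"z": -25},{"z": -35},{"z": -35},{"z": -35},{"z": -35},{"z": -30},{"z": -8},{},{}]' | python3 shift.py
python3 go.py 625 -11 270
```

```text
t: 8.15
ee_pos: [633.2, -255.7, 56.3]
orientation: [[0.968, 0.251, 0.0], [0.251, -0.968, -0.0], [0.0, 0.0, -1.0]]
ft_force: [-1.9, 1.0, 6.6]
grip_width: 64.1
grasp_force: 30.0
t: 8.57
ee_pos: [633.1, -255.7, 55.4]
orientation: [[0.968, 0.251, -0.0], [0.251, -0.968, 0.0], [-0.0, -0.0, -1.0]]
ft_force: [0.3, -0.1, -1.2]
grip_width: 91.6
grasp_force: 0.0
t: 9.4
ee_pos: [632.9, -255.7, 268.6]
orientation: [[0.968, 0.251, 0.0], [0.251, -0.968, -0.0], [0.0, 0.0, -1.0]]
ft_force: [0.6, 0.2, -0.3]
grip_width: 91.6
grasp_force: 0.0
dtool [  53.8 -238.8   -1.5] ee [ 632.9 -255.7  268.6] j [-0.39  0.4   1.44 -0.    1.3   0.93]
```

```bash
echo '[{"x": 5,"y": -20},{"x": 7,"y": -33},{"x": 7,"y": -33},{"x": 7,"y": -33},{"x": 7,"y": -33},{"x": 7,"y": -33},{"x": 7,"y": -30},{"x": 7,"y": -24},{},{},{}]' | python3 shift.py 70
python3 go.py 625 -11 203
python3 - <<'E'
from h import *
c=arm.calibration('wrist');im=arm.grab_frame('wrist')[:,:,::-1]
cv2.imwrite('pics/w2.png',im);np.save('w2c.npy',c)
for X in([625,-11,222],[625,-11,60]):print(proj(c,X))
cv2.imwrite('pics/t2.png',arm.grab_frame('top')[:,:,::-1])
E
```

```text
t: 10.32
ee_pos: [624.6, -11.3, 267.0]
orientation: [[0.968, 0.252, -0.003], [0.252, -0.968, -0.0], [-0.003, -0.0, -1.0]]
ft_force: [-0.6, 1.0, 0.2]
grip_width: 70.0
grasp_force: 0.0
dtool [ 0.6 -0.1 64. ] ee [624.6 -11.3 267. ] j [-0.02  0.31  1.57 -0.    1.26  1.3 ]
[280.35083103 230.50625187]
[281.16547692 177.74129899]
```

View pics/w2.png

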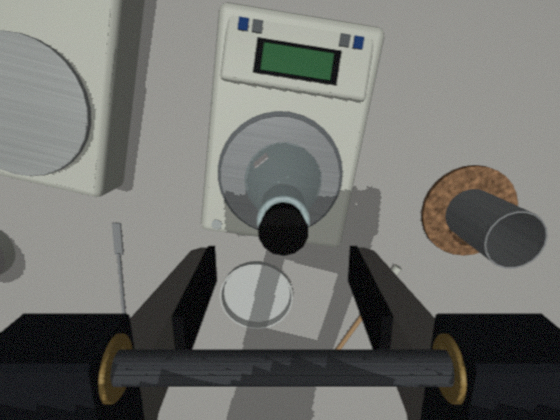

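The wrist view shows the bung's dark top at (283,229), against a predicted (280,230), so the aim is good. The beaker stands on the mat. Going down to grip the bung.

```bash
echo '[{"z": 10},{"z": 20},{"z": 18},{"z": 10},{"z": 5},{},{},{}]' | python3 shift.py
echo '[{},{},{},{},{},{},{}]' | python3 shift.py 0
```

```text
t: 11.08
ee_pos: [626.0, -11.0, 206.5]
orientation: [[0.968, 0.251, 0.001], [0.251, -0.968, -0.0], [0.001, 0.0, -1.0]]
ft_force: [0.5, 1.1, 0.2]
grip_width: 70.1
grasp_force: 0.0
t: 11.67
ee_pos: [625.4, -10.8, 205.7]
orientation: [[0.968, 0.251, 0.0], [0.251, -0.968, -0.0], [0.0, 0.0, -1.0]]
ft_force: [0.5, -0.9, 0.8]
grip_width: 31.0
grasp_force: 30.0
```

```bash
echo '[{"y": 1.5,"z": -1},{"y": -3,"z": -1},{"y": 3,"z": -1},{"y": -3,"z": -1},{"y": 3,"z": -1},{"y": -3,"z": -1},{"y": 3,"z": -1},{"y": -3,"z": -1},{"y": 1.5,"z": -1},{}]' | python3 shift.py
python3 - <<'E'
from h import *
im=arm.grab_frame('wrist')[:,:,::-1];cv2.imwrite('pics/w3.png',im[100:360,150:410])
s=arm.grab_frame('scene')[:,:,::-1];cv2.imwrite('pics/s3.png',cv2.resize(s[150:300,240:390],None,fx=4,fy=4))
E
```

```text
t: 12.5
ee_pos: [625.5, -10.9, 214.9]
orientation: [[0.968, 0.251, 0.0], [0.251, -0.968, -0.0], [0.0, 0.0, -1.0]]
ft_force: [0.5, -0.9, 1.0]
grip_width: 31.2
grasp_force: 30.0
```

View pics/s3.png

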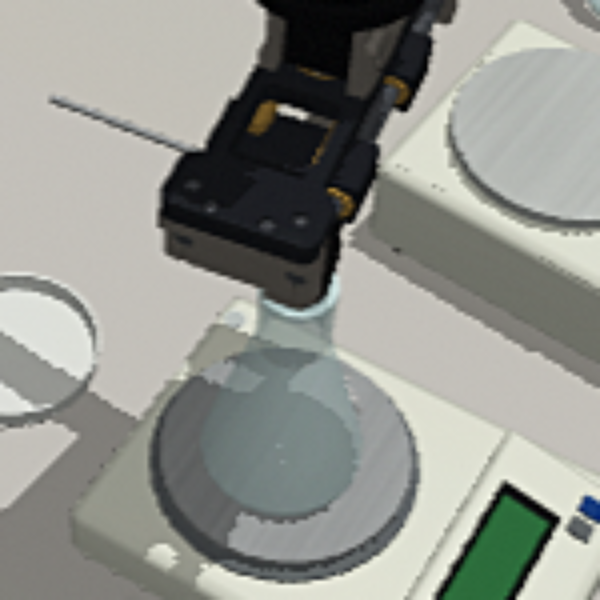

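The scene crop shows the flask still standing on the pan, its mouth visible at (300,300) under the fingers, with almost no load on the wrist, so the bung is coming free. Lifting on.

```bash
echo '[{"y": 1,"z": -2},{"y": -2,"z": -2},{"y": 2,"z": -2},{"y": -2,"z": -2},{"y": 1,"z": -2},{"z": -4},{"z": -8},{"z": -15},{"z": -15},{},{}]' | python3 shift.py
python3 go.py 447.5 -20.5 80
python3 - <<'E'
from h import *
s=arm.grab_frame('scene')[:,:,::-1];t=arm.grab_frame('top')[:,:,::-1];cv2.imwrite('pics/t4.png',t)
cv2.imwrite('pics/s4.png',np.hstack([cv2.resize(x,(400,400)) for x in(s[150:300,240:390],t[100:230,220:350])]))
E
```

```text
t: 13.52
ee_pos: [625.9, -10.9, 267.6]
orientation: [[0.968, 0.251, 0.002], [0.251, -0.968, -0.0], [0.002, 0.001, -1.0]]
ft_force: [0.5, 0.6, -1.2]
grip_width: 31.0
grasp_force: 30.0
dtool [-175.5  -35.6  187.2] ee [625.9 -10.9 267.6] j [-0.02  0.31  1.57 -0.    1.26  1.3 ]
```

View pics/s4.png

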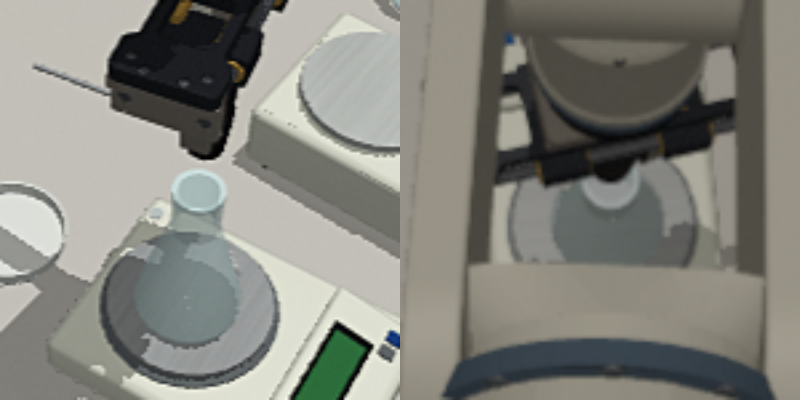

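The bung is out, held in the fingers, and the open flask stands upright on the pan. Next, the dish.

```bash
echo '[{"x": -20,"y": -4},{"x": -30,"y": -6},{"x": -35,"y": -7},{"x": -35,"y": -7},{"x": -30,"y": -6,"z": 10},{"x": -25,"y": -5.5,"z": 20},{"z": 30},{"z": 35},{"z": 35},{"z": 30},{"z": 20},{"z": 10}]' | python3 shift.py
echo '[{},{},{}]' | python3 shift.py
python3 go.py 447.5 -20.5 26
```

```text
t: 14.62
ee_pos: [444.5, -20.3, 73.5]
orientation: [[0.968, 0.251, -0.005], [0.251, -0.968, 0.0], [-0.005, -0.002, -1.0]]
ft_force: [-0.5, -0.0, -0.4]
grip_width: 31.3
grasp_force: 30.0
t: 14.87
ee_pos: [447.9, -20.4, 77.6]
orientation: [[0.968, 0.251, 0.001], [0.251, -0.968, -0.0], [0.001, 0.0, -1.0]]
ft_force: [0.4, 1.2, -1.1]
grip_width: 31.4
grasp_force: 30.0
dtool [-0.5 -0.1 51.6] ee [447.9 -20.4  77.6] j [-0.05  0.28  2.12  0.    0.74  1.27]
```

```bash
echo '[{"z": 10},{"z": 15},{"z": 12},{"z": 7},{"z": 4},{"z": 2},{},{},{"z": 1.5},{}]' | python3 shift.py
echo '[{"z": 1},{},{"z": 1},{},{}]' | python3 shift.py
```

```text
t: 15.7
ee_pos: [447.3, -20.4, 25.3]
orientation: [[0.968, 0.251, 0.001], [0.251, -0.968, -0.0], [0.001, 0.0, -1.0]]
ft_force: [0.1, 0.4, -0.1]
grip_width: 31.1
grasp_force: 30.0
t: 16.12
ee_pos: [447.5, -20.4, 24.5]
orientation: [[0.968, 0.251, 0.001], [0.251, -0.968, -0.0], [0.001, 0.0, -1.0]]
ft_force: [-5.0, 0.5, 23.9]
grip_width: 31.0
grasp_force: 30.0
```

```bash
echo '[{"z": -0.8},{},{}]' | python3 shift.py
echo '[{},{},{},{},{}]' | python3 shift.py 70
echo '[{"z": -10},{"z": -20},{"z": -30},{"z": -35},{"z": -35},{"z": -35},{"z": -35},{"z": -20},{},{}]' | python3 shift.py
python3 - <<'E'
from h import *
c=arm.calibration('wrist');im=arm.grab_frame('wrist')[:,:,::-1]
cv2.imwrite('pics/w5.png',im)
for X in([447.5,-20.5,41],[447.5,-20.5,3],[625,-11,200],[625,-11,60]):print(proj(c,X))
E
python3 go.py 625 -11 245
```

```text
t: 16.37
ee_pos: [447.5, -20.4, 24.5]
orientation: [[0.968, 0.251, 0.001], [0.251, -0.968, -0.0], [0.001, 0.0, -1.0]]
ft_force: [-2.4, -0.7, 11.9]
grip_width: 31.3
grasp_force: 30.0
t: 16.78
ee_pos: [446.9, -20.4, 23.7]
orientation: [[0.968, 0.251, -0.0], [0.251, -0.968, -0.0], [-0.0, -0.0, -1.0]]
ft_force: [0.4, 0.4, 0.2]
grip_width: 62.5
grasp_force: 0.0
t: 17.62
ee_pos: [447.5, -20.4, 245.3]
orientation: [[0.968, 0.251, 0.003], [0.251, -0.968, -0.0], [0.003, 0.001, -1.0]]
ft_force: [-1.3, 0.2, -0.6]
grip_width: 70.2
grasp_force: 0.0
[281.14172185 179.67782698]
[281.21278275 172.87947656]
[349.36077589 -87.00755241]
[320.68253574  -6.90918215]
dtool [175.   35.7  -1. ] ee [446.6 -20.4 243.9] j [-0.05  0.04  1.96  0.    1.14  1.27]
```

View pics/w5.png

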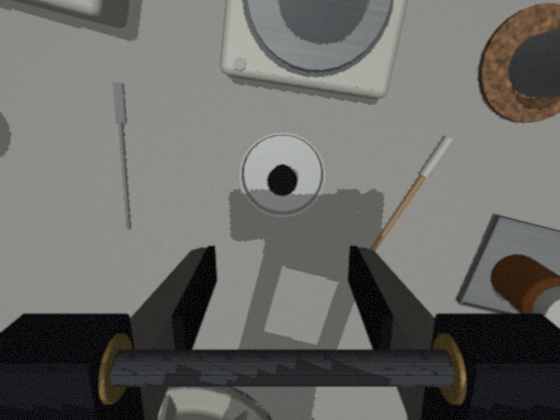

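The bung stands in the middle of the dish at (283,180). Now the flask neck.

```bash
echo '[{"x": 20,"y": 4},{"x": 30,"y": 6},{"x": 35,"y": 7},{"x": 35,"y": 7},{"x": 30,"y": 6.5},{"x": 25,"y": 5.2},{},{},{}]' | python3 shift.py
python3 go.py 625 -11 166
python3 - <<'E'
from h import *
c=arm.calibration('wrist');im=arm.grab_frame('wrist')[:,:,::-1]
cv2.imwrite('pics/w6.png',cv2.resize(im[120:320,180:380],None,fx=3,fy=3))
for X in([625,-11,200],[625,-11,60]):print((proj(c,X)-[180,120])*3)
E
```

```text
t: 18.42
ee_pos: [623.7, -11.0, 242.0]
orientation: [[0.968, 0.251, -0.004], [0.251, -0.968, 0.0], [-0.004, -0.001, -1.0]]
ft_force: [0.3, 0.9, 0.4]
grip_width: 70.4
grasp_force: 0.0
dtool [ 1.5  0.4 76. ] ee [623.7 -11.  242. ] j [-0.02  0.33  1.6  -0.    1.21  1.3 ]
[303.18967522 332.69646351]
[304.95801239 185.91142432]
```

View pics/w6.png

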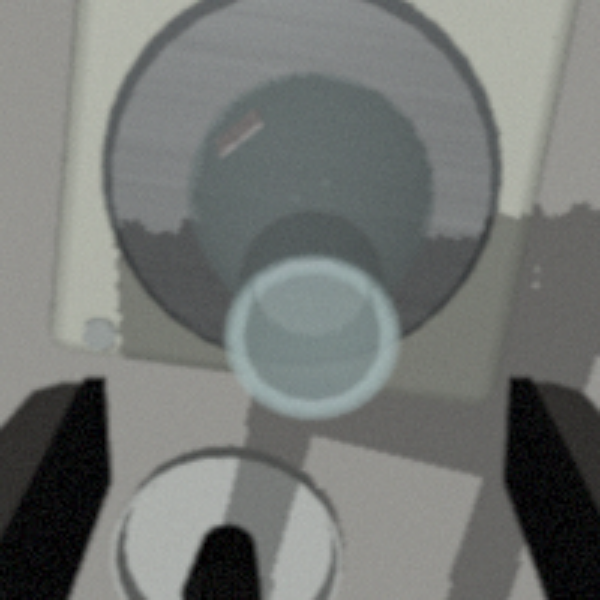

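The flask mouth is at (313,336) and its base at (312,185), about 2 mm further along tool y than predicted. I'll correct for that and grip.

```bash
echo '[{"x": 1,"y": 2,"z": 10},{"z": 20},{"z": 20},{"z": 15},{"z": 8},{"z": 2},{},{},{}]' | python3 shift.py
echo '[{},{},{},{},{},{},{}]' | python3 shift.py 0
echo '[{"z": -5},{"z": -10},{"z": -20},{"z": -25},{"z": -15},{},{},{}]' | python3 shift.py
python3 go.py 634 254 250
```

```text
t: 19.22
ee_pos: [627.5, -12.8, 170.0]
orientation: [[0.968, 0.251, 0.002], [0.251, -0.968, -0.0], [0.002, 0.0, -1.0]]
ft_force: [0.1, 0.4, -0.0]
grip_width: 70.3
grasp_force: 0.0
t: 19.8
ee_pos: [626.9, -12.6, 168.9]
orientation: [[0.968, 0.251, -0.0], [0.251, -0.968, 0.0], [-0.0, -0.0, -1.0]]
ft_force: [-0.1, 2.1, 1.8]
grip_width: 35.9
grasp_force: 30.0
t: 20.47
ee_pos: [626.2, -12.7, 243.0]
orientation: [[0.968, 0.251, -0.001], [0.251, -0.968, -0.0], [-0.001, -0.0, -1.0]]
ft_force: [-0.7, 0.5, -1.2]
grip_width: 36.1
grasp_force: 30.0
dtool [  74.5 -256.2   -7. ] ee [626.2 -12.7 243. ] j [-0.02  0.33  1.6  -0.    1.21  1.29]
```

```bash
echo '[{"x": 4,"y": -13,"z": -3},{"x": 6,"y": -20,"z": -4},{"x": 9,"y": -30},{"x": 9,"y": -31},{"x": 9,"y": -31},{"x": 9,"y": -31},{"x": 9,"y": -31},{"x": 8,"y": -29},{"x": 6,"y": -20},{"x": 4,"y": -14},{"x": 2,"y": -6},{}]' | python3 shift.py
echo '[{},{},{}]' | python3 shift.py
python3 go.py 634.5 254 194
```

```text
t: 21.47
ee_pos: [634.7, 255.1, 250.0]
orientation: [[0.968, 0.252, -0.001], [0.252, -0.968, -0.0], [-0.001, 0.0, -1.0]]
ft_force: [0.3, 1.3, -1.2]
grip_width: 35.9
grasp_force: 30.0
t: 21.72
ee_pos: [635.3, 252.6, 250.9]
orientation: [[0.968, 0.25, -0.0], [0.25, -0.968, -0.0], [-0.0, 0.0, -1.0]]
ft_force: [-0.3, -0.4, -2.3]
grip_width: 35.8
grasp_force: 30.0
dtool [-0.4 -1.6 56.9] ee [635.3 252.6 250.9] j [ 0.38  0.42  1.46 -0.    1.27  1.69]
```

```bash
echo '[{"x": -0.5,"y": -1.5,"z": 10},{"z": 15},{"z": 13},{"z": 8},{"z": 5},{"z": 2},{},{},{"z": 1.5},{}]' | python3 shift.py
echo '[{"z": 1},{},{"z": 1},{}]' | python3 shift.py
```

```text
t: 22.55
ee_pos: [634.6, 255.4, 196.8]
orientation: [[0.968, 0.251, 0.001], [0.251, -0.968, 0.0], [0.001, -0.0, -1.0]]
ft_force: [0.2, 0.1, -2.0]
grip_width: 35.9
grasp_force: 30.0
t: 22.88
ee_pos: [634.3, 255.2, 194.3]
orientation: [[0.968, 0.251, -0.0], [0.251, -0.968, -0.0], [-0.0, -0.0, -1.0]]
ft_force: [-0.9, -1.2, -1.6]
grip_width: 35.8
grasp_force: 30.0
```

```bash
echo '[{"y": 0.8,"z": 0.8},{},{},{}]' | python3 shift.py
echo '[{},{},{},{},{}]' | python3 shift.py 80
echo '[{"z": -10},{"z": -25},{"z": -35},{"z": -20},{},{},{}]' | python3 shift.py
python3 go.py 395 -343 300
python3 - <<'E'
from h import *
c=arm.calibration('wrist');im=arm.grab_frame('wrist')[:,:,::-1]
cv2.imwrite('pics/w7.png',im)
for X in([634,254,225],[634,254,85]):print(proj(c,X))
E
```

```text
t: 23.22
ee_pos: [634.8, 254.7, 194.0]
orientation: [[0.968, 0.251, 0.001], [0.251, -0.968, 0.0], [0.001, -0.0, -1.0]]
ft_force: [-0.8, 1.0, 1.8]
grip_width: 36.0
grasp_force: 30.0
t: 23.63
ee_pos: [634.5, 254.4, 193.5]
orientation: [[0.968, 0.251, -0.0], [0.251, -0.968, -0.0], [-0.0, 0.0, -1.0]]
ft_force: [0.6, -0.2, 0.0]
grip_width: 67.1
grasp_force: 0.0
t: 24.22
ee_pos: [634.2, 254.3, 283.2]
orientation: [[0.968, 0.251, -0.001], [0.251, -0.968, -0.0], [-0.001, 0.0, -1.0]]
ft_force: [-0.0, -0.9, -0.2]
grip_width: 80.1
grasp_force: 0.0
dtool [-381.4  518.1  -16.5] ee [634.2 254.3 283.2] j [0.38 0.39 1.42 0.   1.33 1.7 ]
[281.00674816 224.70137024]
[281.44713598 180.40763458]
```

View pics/w7.png

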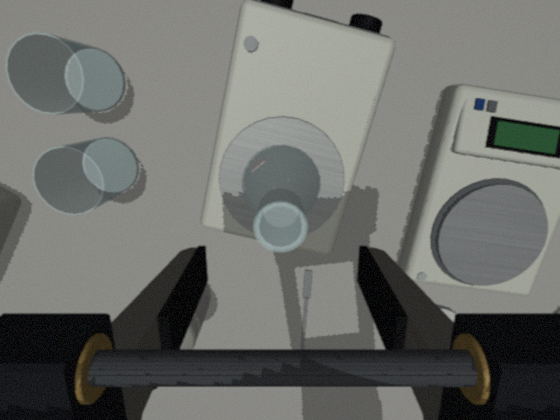

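The flask stands centred on the hotplate, its base at (281,180) within the plate ring at (282,178). Next, the jar.

```bash
echo '[{"x": -12,"y": 16,"z": -5},{"x": -20,"y": 27,"z": -5},{"x": -24,"y": 32.5,"z": -5},{"x": -24,"y": 32.5},{"x": -24,"y": 32.5},{"x": -24,"y": 32.5},{"x": -24,"y": 32.5},{"x": -24,"y": 32.5},{"x": -24,"y": 32.5},{"x": -24,"y": 32.5},{"x": -24,"y": 32.5},{"x": -24,"y": 32.5}]' | python3 shift.py 92
echo '[{"x": -24,"y": 32.5},{"x": -24,"y": 32.5},{"x": -23,"y": 32},{"x": -20,"y": 27},{"x": -15,"y": 20},{"x": -5,"y": 8},{},{},{}]' | python3 shift.py
python3 go.py 395 -343 180
```

```text
t: 25.27
ee_pos: [461.9, -171.3, 297.5]
orientation: [[0.968, 0.251, -0.002], [0.251, -0.968, 0.001], [-0.002, -0.001, -1.0]]
ft_force: [1.4, -0.5, -0.2]
grip_width: 91.9
grasp_force: 0.0
t: 26.02
ee_pos: [394.7, -343.7, 298.1]
orientation: [[0.968, 0.252, -0.001], [0.252, -0.968, 0.001], [-0.0, -0.001, -1.0]]
ft_force: [-0.1, -0.1, -0.3]
grip_width: 91.7
grasp_force: 0.0
dtool [  0.5  -0.5 118.1] ee [ 394.7 -343.7  298.1] j [-0.72  0.12  1.75  0.    1.28  0.6 ]
```

```bash
echo '[{"z": 20},{"z": 35},{"z": 35},{"z": 28},{},{},{}]' | python3 shift.py
python3 - <<'E'
from h import *
c=arm.calibration('wrist');im=arm.grab_frame('wrist')[:,:,::-1]
cv2.imwrite('pics/w8.png',im)
for X in([395,-343,97],[395,-343,2]):print(proj(c,X))
E
python3 go.py 395 -343 30
```

```text
t: 26.6
ee_pos: [395.6, -345.0, 182.2]
orientation: [[0.968, 0.252, 0.001], [0.252, -0.968, -0.001], [0.001, 0.001, -1.0]]
ft_force: [0.8, 0.2, 0.5]
grip_width: 92.0
grasp_force: 0.0
[278.01185722 212.74246103]
[278.97144045 184.42545828]
dtool [ -0.4  -2.9 152.6] ee [ 395.8 -345.4  182.6] j [-0.72  0.23  1.88  0.    1.03  0.6 ]
```

View pics/w8.png

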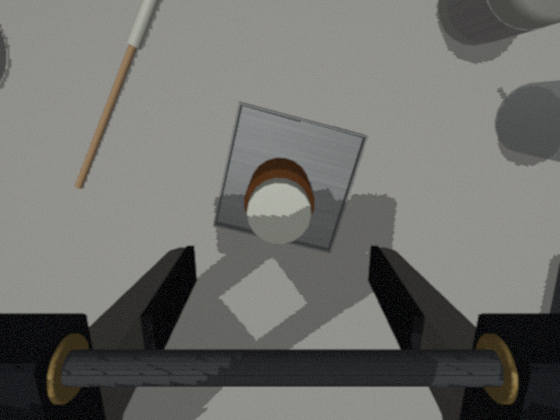

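The jar cap is at (279,212), matching the predicted (278,213). Going down to grip the body.

```bash
echo '[{"y": -2,"z": 15},{"z": 25},{"z": 30},{"z": 30},{"z": 25},{"z": 15},{"z": 10},{"z": 2},{},{},{}]' | python3 shift.py
echo '[{},{},{},{},{},{},{}]' | python3 shift.py 0
echo '[{"z": -10},{"z": -25},{"z": -30},{"z": -30},{"z": -25},{"z": -10},{},{},{}]' | python3 shift.py
python3 go.py 624 -8 160
```

```text
t: 27.57
ee_pos: [394.8, -343.9, 30.0]
orientation: [[0.968, 0.251, 0.002], [0.251, -0.968, -0.002], [0.001, 0.002, -1.0]]
ft_force: [0.5, 0.0, -0.1]
grip_width: 92.0
grasp_force: 0.0
t: 28.15
ee_pos: [393.9, -343.1, 28.7]
orientation: [[0.968, 0.251, 0.0], [0.251, -0.968, -0.0], [0.0, 0.0, -1.0]]
ft_force: [-0.7, -0.2, 1.9]
grip_width: 59.1
grasp_force: 30.0
t: 28.9
ee_pos: [393.0, -342.3, 157.0]
orientation: [[0.968, 0.251, -0.002], [0.251, -0.968, 0.002], [-0.001, -0.002, -1.0]]
ft_force: [-0.3, -0.2, -2.7]
grip_width: 59.4
grasp_force: 30.0
dtool [ 307.6 -265.6   -2.8] ee [ 393.  -342.3  157. ] j [-0.72  0.26  1.91  0.    0.98  0.6 ]
```

```bash
echo '[{"x": 14,"y": -12,"z": -5},{"x": 22,"y": -19},{"x": 29,"y": -25},{"x": 31,"y": -26.5},{"x": 31,"y": -26.5},{"x": 31,"y": -26.5},{"x": 31,"y": -26.5},{"x": 31,"y": -26.5},{"x": 31,"y": -26.5},{"x": 29,"y": -25.5},{"x": 18,"y": -16},{"x": 9,"y": -9}]' | python3 shift.py
echo '[{},{},{},{}]' | python3 shift.py
python3 go.py 624 -8 90
```

```text
t: 29.9
ee_pos: [624.9, -6.1, 161.2]
orientation: [[0.967, 0.253, -0.003], [0.253, -0.967, 0.001], [-0.002, -0.001, -1.0]]
ft_force: [-0.7, 0.4, -2.3]
grip_width: 59.3
grasp_force: 30.0
t: 30.23
ee_pos: [623.4, -10.3, 163.1]
orientation: [[0.968, 0.25, -0.001], [0.25, -0.968, -0.0], [-0.001, -0.0, -1.0]]
ft_force: [0.1, 0.0, -2.0]
grip_width: 59.5
grasp_force: 30.0
dtool [ 1.3 -2.1 73.1] ee [623.4 -10.3 163.1] j [-0.02  0.4   1.68 -0.    1.06  1.3 ]
```

```bash
echo '[{"x": 0.5,"y": -2,"z": 10},{"z": 20},{"z": 20},{"z": 12},{"z": 7},{"z": 3},{},{},{"z": 1.5},{},{}]' | python3 shift.py
echo '[{"z": 1},{},{"z": 1},{}]' | python3 shift.py
```

```text
t: 31.15
ee_pos: [624.7, -6.9, 90.6]
orientation: [[0.968, 0.251, 0.001], [0.251, -0.968, -0.0], [0.001, 0.0, -1.0]]
ft_force: [0.1, -0.8, -1.6]
grip_width: 59.4
grasp_force: 30.0
t: 31.48
ee_pos: [624.3, -6.9, 88.0]
orientation: [[0.968, 0.251, -0.0], [0.251, -0.968, 0.0], [-0.0, -0.0, -1.0]]
ft_force: [0.4, -0.2, -1.7]
grip_width: 59.5
grasp_force: 30.0
```

```bash
echo '[{"y": 1,"z": 1},{},{"z": 0.7},{},{}]' | python3 shift.py
echo '[{},{},{},{},{}]' | python3 shift.py 92
echo '[{"z": -10},{"z": -25},{"z": -35},{"z": -35},{"z": -20},{},{},{}]' | python3 shift.py
python3 go.py 633 -256 212
python3 - <<'E'
from h import *
c=arm.calibration('wrist');im=arm.grab_frame('wrist')[:,:,::-1]
cv2.imwrite('pics/w9.png',im)
for X in([624,-8,155],[624,-8,60],[633,-256,102],[633,-256,10]):print(proj(c,X))
E
```

```text
t: 31.9
ee_pos: [624.6, -8.0, 86.7]
orientation: [[0.968, 0.251, 0.0], [0.251, -0.968, -0.0], [0.0, 0.0, -1.0]]
ft_force: [-2.6, 0.2, 3.9]
grip_width: 59.8
grasp_force: 30.0
t: 32.32
ee_pos: [624.6, -7.9, 86.3]
orientation: [[0.968, 0.251, 0.0], [0.251, -0.968, -0.0], [0.0, 0.0, -1.0]]
ft_force: [-0.9, -0.4, -0.8]
grip_width: 90.4
grasp_force: 0.0
t: 32.98
ee_pos: [624.0, -7.9, 210.8]
orientation: [[0.968, 0.251, -0.001], [0.251, -0.968, 0.0], [-0.001, -0.0, -1.0]]
ft_force: [-0.3, 0.2, -0.1]
grip_width: 91.8
grasp_force: 0.0
dtool [-53.6 242.4  -1.2] ee [624.   -7.9 210.8] j [-0.02  0.36  1.64  0.    1.15  1.3 ]
[280.78710728 225.57720158]
[281.22292935 191.16159349]
[559.13471434 262.9650512 ]
[497.53297688 226.64765845]
```

View pics/w9.png

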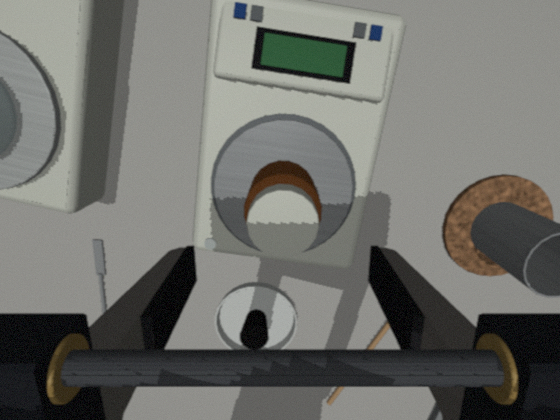

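The jar stands in the middle of the pan, its cap at about (283,220). Back to the beaker on the mat.

```bash
echo '[{"x": -4,"y": 20},{"x": -7,"y": 33},{"x": -7.5,"y": 34},{"x": -7.5,"y": 34},{"x": -7.5,"y": 34},{"x": -7.5,"y": 34},{"x": -7,"y": 31},{"x": -5,"y": 22},{},{},{},{}]' | python3 shift.py
python3 go.py 633 -256 57
python3 - <<'E'
from h import *
c=arm.calibration('wrist');im=arm.grab_frame('wrist')[:,:,::-1]
cv2.imwrite('pics/w10.png',im)
for X in([633,-256,102],[633,-256,10]):print(proj(c,X))
E
```

```text
t: 34.03
ee_pos: [633.8, -254.1, 210.7]
orientation: [[0.968, 0.252, -0.001], [0.252, -0.968, 0.001], [-0.001, -0.001, -1.0]]
ft_force: [-1.5, -0.9, 1.0]
grip_width: 92.1
grasp_force: 0.0
dtool [ -1.1   1.8 153.7] ee [ 633.8 -254.1  210.7] j [-0.38  0.45  1.5   0.    1.2   0.93]
[283.09968926 205.22387749]
[283.01205002 180.8048566 ]
```

View pics/w10.png

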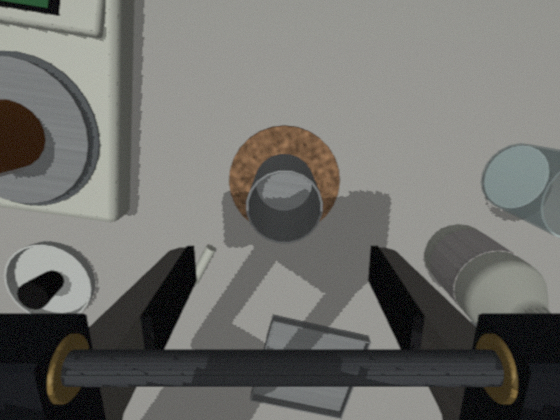

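The beaker rim is at (284,205) as predicted, standing on the mat. Gripping it.

```bash
echo '[{"x": -1,"y": 1.8,"z": 15},{"z": 25},{"z": 30},{"z": 30},{"z": 25},{"z": 15},{"z": 10},{"z": 3},{},{},{}]' | python3 shift.py
echo '[{},{},{},{},{},{},{}]' | python3 shift.py 0
echo '[{"z": -10},{"z": -25},{"z": -30},{"z": -30},{"z": -25},{"z": -10},{},{},{}]' | python3 shift.py
python3 go.py 403 -349.4 185
```

```text
t: 35.0
ee_pos: [634.5, -257.7, 59.9]
orientation: [[0.968, 0.251, 0.002], [0.251, -0.968, -0.001], [0.002, 0.001, -1.0]]
ft_force: [-0.3, 0.0, 0.9]
grip_width: 91.6
grasp_force: 0.0
t: 35.58
ee_pos: [633.6, -257.5, 58.7]
orientation: [[0.968, 0.251, 0.0], [0.251, -0.968, 0.0], [0.0, 0.0, -1.0]]
ft_force: [-0.6, 0.8, 3.6]
grip_width: 64.2
grasp_force: 30.0
t: 36.33
ee_pos: [632.4, -257.1, 186.3]
orientation: [[0.968, 0.251, -0.003], [0.251, -0.968, 0.001], [-0.002, -0.002, -1.0]]
ft_force: [0.5, 0.0, -1.9]
grip_width: 63.7
grasp_force: 30.0
dtool [-245.3   31.8    1.9] ee [ 632.4 -257.1  186.3] j [-0.39  0.47  1.52 -0.    1.15  0.93]
```

```bash
echo '[{"x": -15,"y": 2},{"x": -25,"y": 3},{"x": -33,"y": 4.3},{"x": -34,"y": 4.5},{"x": -34,"y": 4.5},{"x": -34,"y": 4.5},{"x": -32,"y": 4},{"x": -24,"y": 3},{"x": -12,"y": 1.5},{"x": -2,"y": 0.5},{},{}]' | python3 shift.py
echo '[{},{}]' | python3 shift.py
python3 go.py 403 -349.4 55
```

```text
t: 37.33
ee_pos: [405.3, -349.5, 187.9]
orientation: [[0.968, 0.251, 0.0], [0.251, -0.968, 0.0], [0.0, -0.0, -1.0]]
ft_force: [-0.1, 0.1, -1.5]
grip_width: 64.5
grasp_force: 30.0
t: 37.5
ee_pos: [405.4, -349.4, 188.2]
orientation: [[0.968, 0.252, 0.0], [0.252, -0.968, 0.0], [0.0, -0.0, -1.0]]
ft_force: [0.1, -0.4, -0.9]
grip_width: 64.1
grasp_force: 30.0
dtool [ -2.4  -0.6 133.2] ee [ 405.4 -349.4  188.2] j [-0.71  0.24  1.85  0.    1.05  0.6 ]
```

```bash
echo '[{"x": -2,"y": -0.5,"z": 15},{"z": 25},{"z": 30},{"z": 28},{"z": 20},{"z": 10},{"z": 4},{},{},{"z": 1.5},{},{}]' | python3 shift.py
echo '[{"z": 1},{},{"z": 1},{}]' | python3 shift.py
python3 go.py 403 -349.4 50.5
```

```text
t: 38.5
ee_pos: [402.7, -350.2, 55.7]
orientation: [[0.968, 0.251, 0.001], [0.251, -0.968, -0.001], [0.001, 0.001, -1.0]]
ft_force: [-0.1, 0.1, -1.4]
grip_width: 64.2
grasp_force: 30.0
t: 38.83
ee_pos: [402.2, -349.7, 52.8]
orientation: [[0.968, 0.251, -0.0], [0.251, -0.968, 0.0], [-0.0, -0.0, -1.0]]
ft_force: [-0.6, -0.3, -1.8]
grip_width: 63.9
grasp_force: 30.0
dtool [ 0.8 -0.1  2.3] ee [ 402.2 -349.7   52.8] j [-0.72  0.43  1.96  0.    0.76  0.6 ]
```

```bash
echo '[{"x": 0.5,"z": 1},{},{"z": 1},{},{"z": 0.6},{},{}]' | python3 shift.py
```

```text
t: 39.42
ee_pos: [402.8, -349.6, 50.6]
orientation: [[0.968, 0.251, -0.0], [0.251, -0.968, 0.0], [-0.0, -0.0, -1.0]]
ft_force: [-1.4, 2.5, 4.5]
grip_width: 64.1
grasp_force: 30.0
```

Contact. Release, lift, move aside and check.

```bash
echo '[{},{},{},{},{}]' | python3 shift.py 92
echo '[{"z": -10},{"z": -25},{"z": -35},{"z": -35},{"z": -35},{"z": -35},{"x": -10,"y": 20,"z": -20},{"x": -20,"y": 30},{"x": -20,"y": 30},{"x": -20,"y": 30},{"x": -20,"y": 30},{}]' | python3 shift.py
echo '[{"x": -20,"y": 30},{"x": -20,"y": 30},{"x": -20,"y": 30},{},{}]' | python3 shift.py
python3 - <<'E'
from h import *
c=arm.calibration('top');im=arm.grab_frame('top')[:,:,::-1].copy();s=arm.grab_frame('scene')[:,:,::-1]
for X in([403,-349.4,2],[403,-349.4,94],[624,-8,155],[634,254,225],[447.5,-20.4,41],[421,340,165]):
    cv2.circle(im,tuple(int(round(a)) for a in proj(c,X)),1,(0,0,255),-1)
cv2.imwrite('pics/end.png',np.vstack([im[60:330],s[60:380]])[:590])
E
```

```text
t: 39.83
ee_pos: [402.8, -349.7, 50.2]
orientation: [[0.968, 0.251, 0.0], [0.251, -0.968, -0.0], [0.0, 0.0, -1.0]]
ft_force: [0.9, -0.4, 0.4]
grip_width: 91.8
grasp_force: 0.0
t: 40.83
ee_pos: [348.8, -512.8, 246.1]
orientation: [[0.969, 0.248, -0.0], [0.248, -0.969, -0.003], [-0.001, 0.003, -1.0]]
ft_force: [-0.2, 0.3, -1.5]
grip_width: 92.1
grasp_force: 0.0
t: 41.25
ee_pos: [314.5, -610.7, 245.3]
orientation: [[0.969, 0.249, -0.0], [0.249, -0.969, 0.0], [-0.0, -0.0, -1.0]]
ft_force: [0.1, 0.9, -0.3]
grip_width: 91.7
grasp_force: 0.0
```

View pics/end.png

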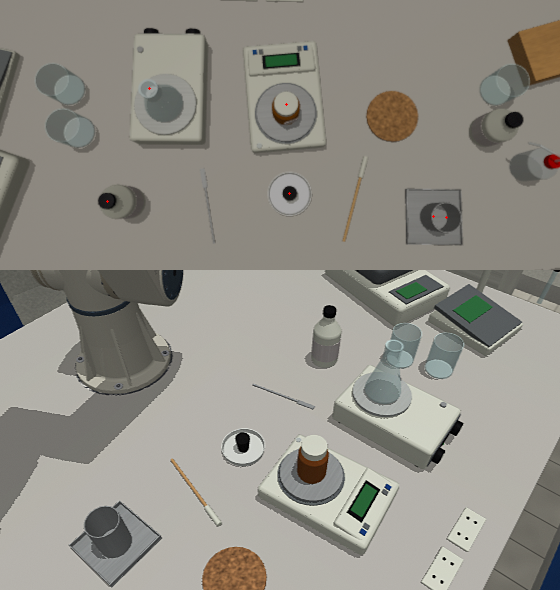

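The final views show the flask on the hotplate, the jar on the pan, the bung standing in the dish and the beaker upright in the tray. All of them match their target marks, and the bottle hasn't moved.

```bash
python3 -c "
from rig import arm
print(arm.finish_job())"
```

```text
the job is handed in; nothing more can be done
None
```

The job is done in the order asked and handed in at about 41 s: the bung is in the dish, the open flask is on the hotplate, the jar is on the balance and the beaker is in the tray, all upright by the final camera views, with the reagent bottle untouched; no verdict was returned.

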